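# Lay the tall carton down in the drawer tray

### The arm

A 6-joint arm with a two-finger parallel gripper is mounted at the origin on a cart in front of the work surface, level with it; the furniture and walls round the work are solid. World frame = base frame: x ahead of the robot, y to its left, z up, the work surface at z = 0. Lengths are in mm, angles in rad, forces in N, time in s.
With the tool pointing down it reaches from about 300 to 875 mm from the base axis. Payload 6.4 kg.
Tool frame: the origin (TCP) lies at the very end of the fingers, on their centre line; the grasp point (between the pads) lies 19 mm behind it; z points along the fingers, y is the line along which they close (so a half turn about z gives the same grasp; the last joint's range is limited). The gripper opens to 88 mm and grips with 3 to 60 N. Pads are 18 mm wide; open, the fingers measure 123 mm over their backs; the gripper's body (75 mm by 187 mm) begins 45 mm behind the grasp point.
Start: joints at [-1.464, 0.181, 1.607, -0, 1.354, -0.206], TCP at [176.957, -547.108, 238.714] pointing down, gripper open.
Joint ranges: [-2.99, 2.99], [-0.89, 2.07], [0.3, 2.58], [-1.14, 4.28], [0, 2.63], [-3.12, 3.12]. Speed limits (rad/s): [2.57, 2.57, 3.01, 3.14, 3.14, 3.14].

### API

Orientations are given as a unit quaternion [w, x, y, z].
In Python, from station import manip, snapshot, masks_of, tip_of gives the robot as it stands.
- The arm moves only by the tool play_rows, never from a script. Its argument "rows" is a list of rows, each a list of 3 entries, a list of its own where there are three numbers: the shift along the tool's x, y, z in mm, then the turn, a rotation vector about the tool's x, y, z in degrees, then the finger opening in mm, from 0 to 88.1. A call has 1 to 12 rows; each row is the pose to reach, as a shift and turn from the pose commanded when the call began, along the tool's axes at that moment; what a row does not reach only later rows make up. A row lasts 1/8 s, in which the tool goes at most 62.5 mm and 10.7 degrees, less where a joint would pass 70% of its speed; a pose out of reach is approached as far as the arm can. A call with a gripper value outside its range is refused whole. The fingers move at their own pace and stop on an object; "force" is the grip in N (left out, the last holds). Time passes only in rows, so rows that repeat a pose let the fingers close. It gives the time, the measured TCP pose, the force, the opening and the grip force at its end, in the units of the state.
- manip.state(): the state, without advancing time (a new reading comes with each control period).
- snapshot(name): name is "scene" or "side" or "wrist"; returns a dict with "pixels" (384x512x3 uint8, red, green, blue), "fx", "fy", "cx", "cy" (pixels), "R" (3x3) and "t" (3): a world point X has camera coordinates R X + t; the wrist camera has in their place "tool_from_camera" (4x4, takes a point from camera to tool coordinates, whose origin is the TCP and whose axes are the flange's). Camera axes: x right, y down, z forward; pixel columns grow to the right and rows downward; lengths in mm; the calibration is good to about 2 mm. A picture is of the moment at which its call begins: read the wrist's pose just before it. There is no depth.
- manip.finish_job(): hands the job in; it is judged then, once.
Trained networks look in the newest picture that a camera, given by its name, has taken for a name from the list of things; names that differ only in an ending like _2 or _b are one class to them, and where a whole thing is asked for, a point or a joint stands for the part that bears it (a point fixed in the world has none). Each returns a list of dicts, best first, with "score" (0 to 1); they miss things now and then, are a little off and sometimes report something else, mostly with a low value. They report only what shows in the picture. A call takes as long as a camera call.
- masks_of(camera, name): "region" (384x512 bool, what is visible of it) and "box" ([left, top, right, bottom] as shares, 0 to 1, of the picture: columns of its width, rows of its height, round what is visible of it).
- tip_of(camera, name): "location" ([column, row] as shares, 0 to 1, of the picture: columns of its width, rows of its height: a listed point, or the origin of a listed thing).
The state is a dict: "time": time; "qpos": joint angles; "qd": joint speeds; "joint_efforts": joint torques, N m; "eef_pos": TCP position; "tool_rot": TCP orientation; "ft_force": force on the tool from outside, world axes, zero at the start; "ft_torque": the same for the moment, N m; "opening": finger opening in mm; "gripper_force": force on a finger pad.
Only numpy, scipy, OpenCV 4.12 (cv2) and the standard library are available. Lean on these libraries where they do the work, as an engineer would, in place of code of your own. Each camera call takes 0.05 s, during which the arm holds its last target. There are 200 camera calls.

### The job

The tray on the worktop belongs in a shallow drawer, and the tall carton standing in it sticks up too far. Push the carton over near its top so that it falls along its own bay and lies flat on a broad face, then push it lengthwise, still lying flat, until its top end sits snug and square against the end of the bay opposite to where it stood. Only push it with the fingers, without gripping or lifting it, and leave the jars and the small boxes standing where they are.

Things in the scene. Friction and masses are not known exactly. Their poses are not given: they have to be found in the camera images.
- tray: fixed dark wooden tray, outside 264 (x) x 276 (y) mm; floor 6 mm thick; rim and middle rail 16 mm high, 8 mm thick. The rail runs along y between two bays, inside 120 (x) x 260 (y) mm, centre lines at x = -64 and +64, end walls at y = -130 and +130. Carton and jar have a bay each: what stands in bay x = -64 is near its +y end, in bay x = +64 near its -y end. Origin: centre of underside
- carton: tall printed carton, loose, under 1 kg: 46 thick (x), 67 wide (y), 143 mm tall (z, up at first). Starts upright on the tray floor, its thickness along the bay to within 0.12 rad, 20 to 40 mm of space between it and the nearest end wall, the rest of its bay empty. Origin: centre of its underside, so the middle of its tail end face once it lies down
- carton_mid (a point): the centre of the carton, 71.5 mm from its bottom along its z
- tray_jar: round spice jar with screw cap, 42 mm across and 108 mm tall, standing in the other bay of the tray; stays there. Origin: centre of its underside
- jar_back: the same kind of jar standing on the worktop behind the tray; to be left alone. Origin: centre of its underside
- jar_side: the same kind of jar standing on the worktop to the right, near the sink; to be left alone. Origin: centre of its underside
- tea_box: small carton 102 (its x) x 53 x 60 mm high, to the left of the tray, the farther of two; to be left alone. Origin: centre of its underside
- green_box: small carton 107 (its x) x 55 x 52 mm high, to the left of the tray, the nearer of two; to be left alone. Origin: centre of its underside

How it is judged (in metres and radians):
At the end, for the whole second after the job is handed in: The carton lies flat on a broad face in the bay where it stood (within 0.1 rad of level), along the bay (within 0.15 rad), its centre within 30 mm of the bay's centre line and its end within 10 mm of the end wall opposite to where it stood, at rest (((y of carton_mid in the frame of tray above 0.0485 m and x of carton_mid in the frame of tray between 0.034 and 0.094 m) or (y of carton_mid in the frame of tray below -0.0485 m and x of carton_mid in the frame of tray between -0.094 and -0.034 m)) and angle between carton's own z axis and vertical between 1.47 and 1.67 rad and height (world z) of carton_mid below 0.036 m and angle between the z axis of carton and the y axis of tray, either way round below 0.15 rad and linear speed of carton below 0.02 m/s); the robot touches nothing.
It fails at once if the carton is lifted off the tray (its middle rises more than about 20 mm above where it stood) (height (world z) of carton_mid above 0.098 m).
It fails at once if the bottom of the carton is raised well above what tipping over does (over 60 mm) (height (world z) of carton above 0.06 m).
It fails at once if the jar in the tray is moved more than 25 mm or knocked over (distance of tray_jar from where it was at the start of the episode above 0.025 m or angle between tray_jar's own z axis and vertical above 0.4 rad).
It fails at once if one of the jars on the worktop is moved more than 25 mm or knocked over (distance of any of jar_back, jar_side from where it was at the start of the episode above 0.025 m or angle between any of jar_back, jar_side's own z axis and vertical above 0.4 rad).
It fails at once if one of the small boxes is moved more than 25 mm or knocked over (distance of any of tea_box, green_box from where it was at the start of the episode above 0.025 m or angle between any of tea_box, green_box's own z axis and vertical above 0.4 rad).
It also fails if it takes over 48 s, if anything falls off the work surface, if the arm or the gripper's body presses on something with over 40 N, if the wrist force passes 120 N, or if a joint passes its speed limit or range.

## Working session

There is one attempt and no reset: what is moved stays moved. The work goes in short steps, Python scripts to look and compute and a tool call to move; the robot and the scene stay as the last step left them, time stands still between calls to the robot, and variables do not carry over. Pictures are saved under pics/ and viewed, at most 10 in all, crops included, and the job is handed in when it is done.

Besides the shell and the picture viewer there is one more tool, called as name(argument=value, ...) on one line, values as JSON. play_rows: Moves the arm, as the interface text tells. Its arguments: {"type":"object","properties":{"rows":{"type":"array"},"force":{"type":"number"}},"required":["rows"]}

```bash
mkdir -p pics; ls; cat > h.py <<'E'
import numpy as np, cv2
from station import manip, snapshot, masks_of, tip_of
def ray(s,u,v):
    R=np.array(s["R"]);t=np.array(s["t"]);o=-R.T@t
    return o,R.T@np.array([(u-s["cx"])/s["fx"],(v-s["cy"])/s["fy"],1])
def onz(s,u,v,z):
    o,d=ray(s,u,v);return o+d*(z-o[2])/d[2]
def proj(s,X):
    c=np.array(s["R"])@np.array(X,float)+np.array(s["t"]);return np.array([s["fx"]*c[0]/c[2]+s["cx"],s["fy"]*c[1]/c[2]+s["cy"]])
E
python3 - <<'E'
from h import *
S={}
for n in("scene","side"):
    s=S[n]=snapshot(n)
    print(n,"cam",-np.array(s["R"]).T@np.array(s["t"]))
    for o in("carton","tray","tray_jar","carton_mid","jar_back","jar_side","tea_box","green_box"):
        r=tip_of(n,o)
        for q in r[:2]:
            l=q["location"];u,v=l[0]*512,l[1]*384
            print(n,o,round(q["score"],2),np.round([u,v]),np.round(onz(s,u,v,{"carton":6,"tray_jar":6,"carton_mid":77.5}.get(o,0))))
cv2.imwrite("pics/a.png",np.hstack([cv2.resize(S[n]["pixels"][:,:,::-1],(400,300)) for n in S]))
cv2.imwrite("pics/b.png",cv2.resize(S["scene"]["pixels"][:,:,::-1],(800,600)))
print(manip.state())
E
```

```text
pics
scene cam [-55.37953397 905.40087898 621.39202524]
scene tray 0.76 [246. 241.] [543.  84.   0.]
scene carton_mid 0.74 [246. 235.] [486. 163.  78.]
scene jar_back 0.75 [178. 227.] [760. 128.   0.]
scene jar_side 0.71 [354. 200.] [ 385. -315.    0.]
scene jar_side 0.24 [250. 257.] [488. 146.   0.]
scene tea_box 0.69 [162. 272.] [635. 318.   0.]
scene green_box 0.69 [235. 298.] [421. 302.   0.]
scene green_box 0.29 [163. 267.] [647. 302.   0.]
side cam [340.46445285 874.48977669 919.29151575]
side carton 0.68 [283. 319.] [419. 319.   6.]
side carton 0.58 [272. 266.] [478. 175.   6.]
side tray 0.94 [261. 233.] [534.  68.   0.]
side tray_jar 0.94 [246. 208.] [599. -10.   6.]
side tray_jar 0.47 [260. 237.] [533.  88.   6.]
side carton_mid 0.74 [270. 243.] [489. 162.  78.]
side jar_back 0.63 [173. 232.] [772. 125.   0.]
side jar_side 0.87 [331. 156.] [ 393. -329.    0.]
side tea_box 0.81 [196. 297.] [636. 311.   0.]
side green_box 0.83 [283. 319.] [418. 315.   0.]
side green_box 0.61 [259. 235.] [537.  76.   0.]
{'time': 0.9, 'qpos': array([-1.46428474e+00,  1.80778447e-01,  1.60700036e+00, -3.69944144e-06,
        1.35381533e+00, -2.06303289e-01]), 'qd': array([-0.00118381,  0.00063003, -0.00152567,  0.00017413,  0.0005137 ,
        0.00023972]), 'joint_efforts': array([ 1.74106077e-03, -4.33822882e+01, -3.42171192e+01,  7.03119789e-02,
        3.09882627e-02,  2.72819783e-06]), 'eef_pos': array([ 176.96433004, -547.10216128,  238.72641542]), 'tool_rot': array([-8.28934895e-07,  9.87793210e-01,  1.55770902e-01, -1.76720398e-06]), 'ft_force': array([0.66401123, 0.49405685, 0.82192578]), 'ft_torque': array([-0.01096048, -0.0294699 ,  0.00784398]), 'gripper_force': 0.0, 'opening': 87.98483876693997}
```

View pics/b.png

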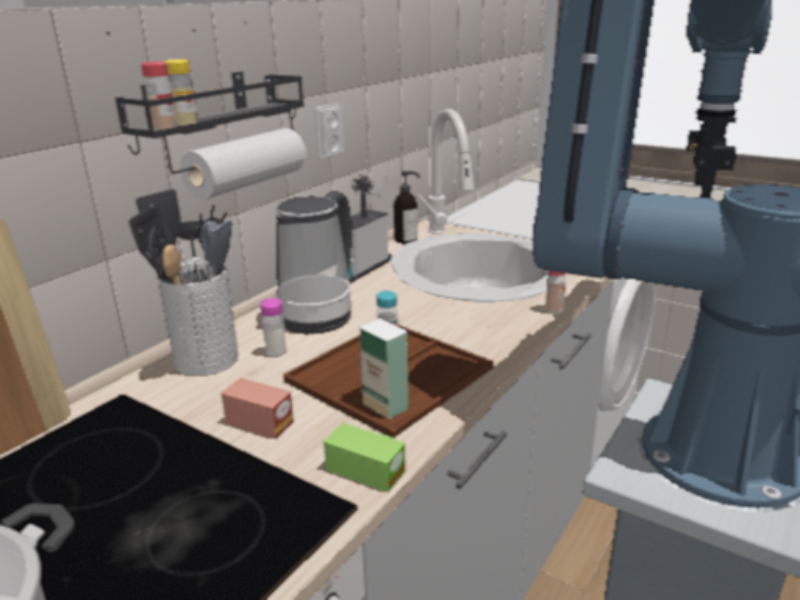

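View pics/a.png

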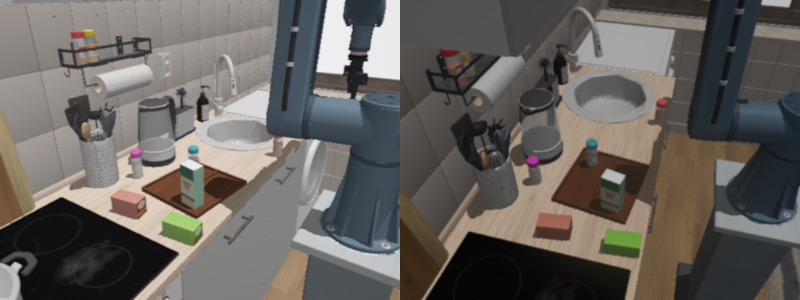

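The carton stands at about (480,460) in the 800x600 view, in the robot-side bay at its +y (left) end, so it must fall towards -y. The jar is in the far bay. Next I fit the poses from the masks.

```bash
cat >> h.py <<'E'
def hull(s,P):
    m=np.zeros((384*4,512*4),np.uint8);q=np.array([proj(s,p) for p in P])*4
    cv2.fillConvexPoly(m,cv2.convexHull(q.astype(np.int32)),1);return cv2.resize(m.astype(np.float32),(512,384),interpolation=cv2.INTER_AREA)
def box(x,y,a,dx,dy,z0,z1):
    c,s=np.cos(a),np.sin(a)
    return [(x+c*i*dx/2-s*j*dy/2,y+s*i*dx/2+c*j*dy/2,z) for i in(-1,1) for j in(-1,1) for z in(z0,z1)]
E
cat > fit.py <<'E'
from h import *
from scipy.optimize import minimize
S={n:snapshot(n) for n in("scene","side")}
M={n:{o:masks_of(n,o) for o in("tray","carton","tray_jar")} for n in S}
def get(n,o):
    r=M[n][o]; return (r[0]["region"],r[0]["score"]) if r else (None,0)
for n in S:
    for o in M[n]: print(n,o,[(round(q["score"],2),int(q["region"].sum()),np.round(np.array(q["box"])*[512,384,512,384])) for q in M[n][o][:2]])
def fit(name,x0,mk,extra=()):
    def f(p):
        c=0
        for n in S:
            m,_=get(n,name)
            if m is None: continue
            m=m.astype(float)
            ign=np.zeros(m.shape,bool)
            for e in extra:
                q,_=get(n,e)
                if q is not None: ign|=cv2.dilate(q.astype(np.uint8),np.ones((3,3)))>0
            h=hull(S[n],mk(p)); w=~ign
            c+=1-np.minimum(h,m)[w].sum()/np.maximum(h,m)[w].sum()
        return c
    b=None
    for a in(-.1,0,.1):
        X=np.array([*x0,a]);r=minimize(f,X,method="Nelder-Mead",options=dict(initial_simplex=[X,X+[15,0,0],X+[0,15,0],X+[0,0,.1]],xatol=.2,fatol=1e-4))
        if b is None or r.fun<b.fun:b=r
    print(name,np.round(b.x,3),round(b.fun,3));return b.x
fit("tray",(535,75),lambda p:box(*p,264,276,0,16),("carton","tray_jar"))
fit("carton",(485,160),lambda p:box(*p,67,46,6,149))
E
python3 fit.py
```

```text
scene tray [(0.66, 3930, array([178., 209., 317., 280.]))]
scene carton [(0.95, 1626, array([233., 203., 263., 269.]))]
scene tray_jar [(0.73, 255, array([239., 187., 255., 208.]))]
side tray [(0.86, 5736, array([195., 189., 319., 289.]))]
side carton [(0.68, 1531, array([254., 215., 290., 272.])), (0.52, 414, array([239., 177., 253., 212.]))]
side tray_jar [(0.62, 442, array([237., 176., 252., 213.]))]
tray [ 5.37492e+02  7.41080e+01 -1.29000e-01] 0.066
carton [ 4.81689e+02  1.67802e+02 -4.36000e-01] 0.143
```

play_rows(rows=[[[136,-163,-20],[0,0,-16],20],[[272,-327,-20],[0,0,-32],20],[[272,-327,-20],[0,0,-32],20],[[272,-327,-20],[0,0,-32],20],[[272,-327,-20],[0,0,-32],20],[[543,-653,-20],[0,0,-64.7],20],[[543,-653,-20],[0,0,-64.7],20],[[543,-653,-20],[0,0,-64.7],20],[[543,-653,-20],[0,0,-64.7],20],[[543,-653,-20],[0,0,-64.7],20],[[543,-653,-20],[0,0,-64.7],20],[[543,-653,-20],[0,0,-64.7],20]])

```text
time: 2.8
eef_pos: [456.2, 151.0, 258.3]
tool_rot: [0.001, 0.751, 0.66, 0.0]
ft_force: [0.8, -0.8, 0.6]
opening: 19.9
gripper_force: 0.0
```

play_rows(rows=[[[0,0,0],[0,0,0],20],[[40,12,0],[0,0,0],20],[[80,22,0],[0,0,0],20],[[80,22,0],[0,0,0],20],[[80,22,0],[0,0,0],20]])

```text
time: 3.42
eef_pos: [487.4, 224.1, 257.7]
tool_rot: [0.0, 0.751, 0.66, -0.0]
ft_force: [-0.2, -0.1, 0.3]
opening: 20.1
gripper_force: 0.0
```

```bash
cat > w.py <<'E'
from h import *
import sys
from scipy.spatial.transform import Rotation as Ro
st=manip.state();s=snapshot("wrist")
q=st["tool_rot"];T=np.eye(4);T[:3,:3]=Ro.from_quat([q[1],q[2],q[3],q[0]]).as_matrix();T[:3,3]=st["eef_pos"]
W=np.linalg.inv(T@np.array(s["tool_from_camera"]));s["R"]=W[:3,:3];s["t"]=W[:3,3]
print(np.round(st["eef_pos"],1),np.round(T[:3,:3],3).tolist(),np.round(st["ft_force"],1),round(st["time"],1))
im=s["pixels"][:,:,::-1].copy()
def poly(p,z,c): cv2.polylines(im,[np.array([proj(s,(x,y,z)) for x,y in p]).astype(np.int32)],True,c,1)
def rect(x,y,a,dx,dy): return [tuple(q[:2]) for q in np.array(box(x,y,a,dx,dy,0,0))[[0,2,6,4]]]
poly(rect(537.5,74.1,-.129,264,276),16,(0,255,0))
poly(rect(481.7,167.8,-.129,67,46),149,(0,0,255))
cv2.imwrite(f"pics/{sys.argv[1]}.png",im)
E
python3 w.py w1
```

```text
[487.4 224.1 257.7] [[0.129, 0.992, -0.001], [0.992, -0.129, -0.001], [-0.001, -0.001, -1.0]] [-0.2 -0.1  0.3] 3.4
```

View pics/w1.png

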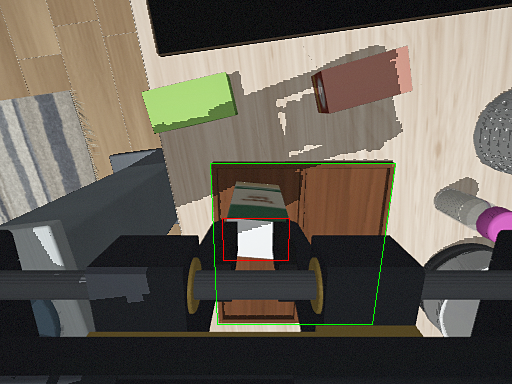

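The wrist view shows the fitted tray outline (cols 212-394, top row 163) on the real tray, and the carton's top (cols 228-288, +y edge at row 220) matches the fit. I descend and push near the top.

play_rows(rows=[[[0,3,50],[0,0,0],20],[[0,3,100],[0,0,0],20],[[0,3,128],[0,0,0],20],[[-10,3,128],[0,0,0],20],[[-18,3,128],[0,0,0],20],[[-26,3,128],[0,0,0],20],[[-34,3,128],[0,0,0],20],[[-42,3,128],[0,0,0],20],[[-50,3,128],[0,0,0],20]])

```text
time: 4.6
eef_pos: [484.2, 174.7, 130.1]
tool_rot: [0.0, 0.751, 0.66, 0.0]
ft_force: [0.3, 0.5, 1.0]
opening: 20.0
gripper_force: 0.2
```

```bash
cat > v.py <<'E'
from h import *
import sys
a=snapshot("scene")["pixels"][160:310,160:360,::-1];b=snapshot("side")["pixels"][150:300,170:370,::-1]
cv2.imwrite(f"pics/{sys.argv[1]}.png",cv2.resize(np.hstack([a,b]),(800,300)))
E
python3 v.py p1
```

```text
(no output)
```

View pics/p1.png

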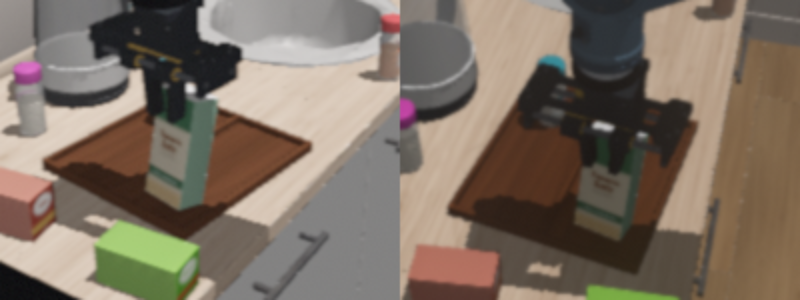

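The carton leans away from the fingers and is still tipping (top at (190,95) in the left half of the picture). I continue the push.

play_rows(rows=[[[-8,0,0],[0,0,0],20],[[-16,0,0],[0,0,0],20],[[-24,0,0],[0,0,0],20],[[-32,0,0],[0,0,0],20],[[-38,0,0],[0,0,0],20],[[-38,0,0],[0,0,0],20],[[-20,0,-10],[0,0,0],20],[[20,0,-10],[0,0,0],20],[[50,0,-10],[0,0,0],20],[[58,0,-10],[0,0,0],20],[[58,0,-10],[0,0,0],20]])

```text
time: 6.08
eef_pos: [491.5, 233.5, 140.1]
tool_rot: [0.0, 0.751, 0.661, -0.0]
ft_force: [0.5, 1.1, -0.8]
opening: 20.3
gripper_force: 0.0
```

```bash
python3 v.py p2; cat > fit2.py <<'E'
import re
src=open("fit.py").read().split("fit(\"tray\"")[0]
exec(src)
p=fit("carton",(465,55),lambda p:box(*p,67,143,6,52))
d=p[:2]-[537.5,74.1];c,s=np.cos(.129),np.sin(.129)
print("local centre",c*d[0]-s*d[1],s*d[0]+c*d[1],"rel yaw",p[2]+.129)
E
python3 fit2.py
```

```text
scene tray [(0.8, 3727, array([180., 211., 316., 280.]))]
scene carton [(0.78, 1389, array([248., 214., 300., 260.]))]
scene tray_jar [(0.62, 145, array([243., 211., 255., 223.]))]
side tray [(0.68, 4065, array([193., 189., 317., 288.]))]
side carton [(0.67, 482, array([269., 211., 298., 260.]))]
side tray_jar []
carton [ 4.58049e+02  7.74070e+01 -1.73000e-01] 0.766
local centre -79.21591945379923 -6.941403868808081 rel yaw -0.044248131070066365
```

View pics/p2.png

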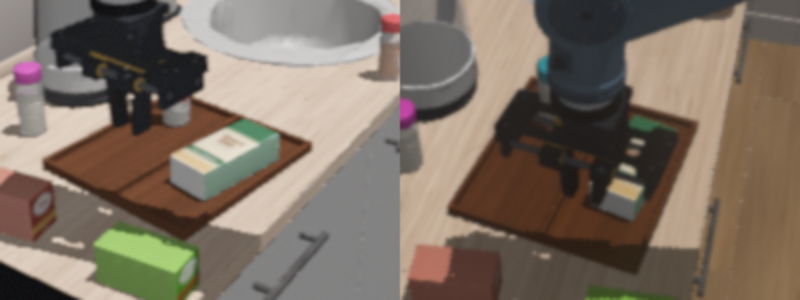

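The carton lies flat along its bay; its tail end shows at about (195,180) in the left half. The gripper hides it in the side view, so I fit from the scene camera only and lower behind the tail.

```bash
cat > fit3.py <<'E'
src=open("fit2.py").read().replace("exec(src)","exec(src.replace('(\"scene\",\"side\")','(\"scene\",)'))")
exec(src)
E
python3 fit3.py; python3 w.py w2
```

```text
scene tray [(0.97, 3778, array([180., 209., 317., 280.])), (0.74, 1333, array([245., 217., 298., 260.]))]
scene carton [(0.7, 1356, array([250., 215., 300., 260.]))]
scene tray_jar [(0.69, 136, array([240., 208., 255., 225.]))]
carton [ 4.58889e+02  7.35020e+01 -1.48000e-01] 0.096
local centre -77.88043454674087 -10.705583349573201 rel yaw -0.018500261964639553
[491.7 232.7 139.9] [[0.129, 0.992, 0.0], [0.992, -0.129, -0.0], [-0.0, 0.0, -1.0]] [-0.  -0.1  1. ] 6.8
```

View pics/w2.png

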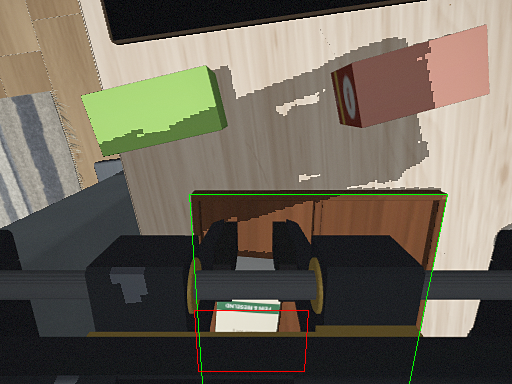

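```bash
cat > px.py <<'E'
import sys;sys.argv=["","tmp"]
exec(open("w.py").read())
g=s["pixels"].astype(int)
for r in(262,306,315,328): print(r,[tuple(g[r,c]) if 0 else int(g[r,c].sum()) for c in range(205,300,3)])
for u,v in((217,305),(281,305),(215,330),(284,330),(236,260),(276,260)):
    p=onz(s,u,v,52)[:2]-[537.5,74.1];c,k=np.cos(.129),np.sin(.129);print(u,v,np.round([c*p[0]-k*p[1],k*p[0]+c*p[1]],1))
E
python3 px.py
```

```text
[491.7 232.7 139.9] [[0.129, 0.992, -0.0], [0.992, -0.129, 0.0], [0.0, -0.0, -1.0]] [ 0.1  0.9 -0.7] 6.8
262 [63, 79, 72, 79, 80, 71, 53, 66, 68, 61, 36, 348, 342, 332, 337, 337, 331, 329, 332, 333, 329, 332, 332, 53, 81, 61, 68, 53, 56, 66, 81, 84]
306 [87, 61, 79, 226, 318, 306, 309, 550, 561, 687, 467, 547, 660, 398, 514, 472, 358, 577, 437, 415, 393, 290, 288, 302, 290, 139, 232, 245, 269, 268, 184, 55]
315 [69, 54, 41, 254, 695, 673, 670, 670, 669, 667, 669, 670, 670, 671, 670, 671, 668, 671, 670, 672, 677, 676, 679, 676, 718, 78, 248, 247, 265, 263, 260, 58]
328 [50, 71, 272, 212, 680, 671, 671, 669, 669, 666, 666, 670, 670, 667, 665, 662, 664, 663, 663, 661, 663, 659, 654, 659, 226, 239, 244, 233, 269, 251, 253, 252]
217 305 [-103.    34.2]
281 305 [-39.1  34.2]
215 330 [-106.2    3.7]
284 330 [-35.2   3.7]
236 260 [-83.1  84.7]
276 260 [-45.2  84.7]
```

play_rows(rows=[[[-48,-8,0],[0,0,0],30],[[-48,-8,40],[0,0,0],30],[[-48,-8,80],[0,0,0],30],[[-48,-8,114],[0,0,0],30],[[-60,-8,114],[0,0,0],30],[[-72,-8,114],[0,0,0],30],[[-80,-8,114],[0,0,0],30],[[-87,-8,114],[0,0,0],30],[[-94,-8,114],[0,0,0],30],[[-101,-8,114],[0,0,0],30],[[-108,-8,114],[0,0,0],30],[[-113,-8,114],[0,0,0],30]])

```text
time: 8.38
eef_pos: [469.6, 121.4, 26.1]
tool_rot: [0.0, 0.751, 0.66, 0.0]
ft_force: [0.2, 4.6, 3.8]
opening: 29.7
gripper_force: 2.4
```

```bash
python3 fit3.py; python3 -c "
from h import *;s=manip.state();print(s['eef_pos'],s['ft_force'])"
```

```text
scene tray [(0.74, 3412, array([180., 216., 318., 278.]))]
scene carton [(0.73, 469, array([259., 217., 305., 256.]))]
scene tray_jar []
carton [4.55286e+02 3.98870e+01 2.00000e-02] 0.655
local centre -77.12950858407638 -44.5053230409631 rel yaw 0.14884271439919905
[468.66863781 121.11730109  25.45322722] [0.45412692 0.51508342 0.14936239]
```

play_rows(rows=[[[-4,0,0],[0,0,0],30],[[-8,0,0],[0,0,0],30],[[-11,0,0],[0,0,0],30],[[-13,0,0],[0,0,0],30],[[-14,0,0],[0,0,0],30]])

```text
time: 9.2
eef_pos: [467.3, 107.7, 25.8]
tool_rot: [-0.0, 0.751, 0.66, -0.0]
ft_force: [-0.0, 2.0, -1.5]
opening: 29.7
gripper_force: 1.1
```

play_rows(rows=[[[-1,0,0],[0,0,0],30],[[-2,0,0],[0,0,0],30]])

```text
time: 9.45
eef_pos: [467.2, 107.3, 26.0]
tool_rot: [-0.001, 0.751, 0.66, 0.001]
ft_force: [-0.0, 14.0, -0.5]
opening: 29.9
gripper_force: 7.1
```

play_rows(rows=[[[-1,0,0],[0,0,0],30],[[-2,0,0],[0,0,0],30]])

```text
time: 9.7
eef_pos: [467.2, 107.2, 26.4]
tool_rot: [-0.002, 0.751, 0.66, 0.002]
ft_force: [0.8, 24.7, 1.6]
opening: 30.0
gripper_force: 12.3
```

The force rises to 25 N with no further motion, so the top end is against the wall. I back off and check.

play_rows(rows=[[[5,0,0],[0,0,0],30],[[20,0,0],[0,0,0],30],[[45,0,0],[0,0,0],30],[[60,0,-50],[0,0,0],30],[[90,0,-110],[0,0,0],30],[[130,0,-170],[0,0,0],30],[[180,0,-230],[0,0,0],30],[[220,0,-270],[0,0,0],30],[[220,0,-270],[0,0,0],30],[[220,0,-270],[0,0,0],30]])

```text
time: 10.95
eef_pos: [495.7, 323.6, 297.5]
tool_rot: [0.001, 0.751, 0.661, 0.001]
ft_force: [-0.2, -0.1, -0.5]
opening: 30.1
gripper_force: 0.0
```

```bash
python3 fit3.py; python3 fit2.py|tail -2; python3 v.py p3
```

```text
scene tray [(0.64, 4196, array([180., 210., 316., 278.]))]
scene carton [(0.46, 405, array([351., 172., 360., 202.]))]
scene tray_jar [(0.82, 478, array([241., 185., 255., 224.]))]
carton [ 4.65e+02  5.50e+01 -1.00e-01] 1.0
local centre -69.44052776696327 -28.26788112762617 rel yaw 0.028999999999999998
carton [ 4.59848e+02  2.47170e+01 -1.03000e-01] 0.546
local centre -70.65447282949265 -58.96194564275254 rel yaw 0.026136530844532074
```

View pics/p3.png

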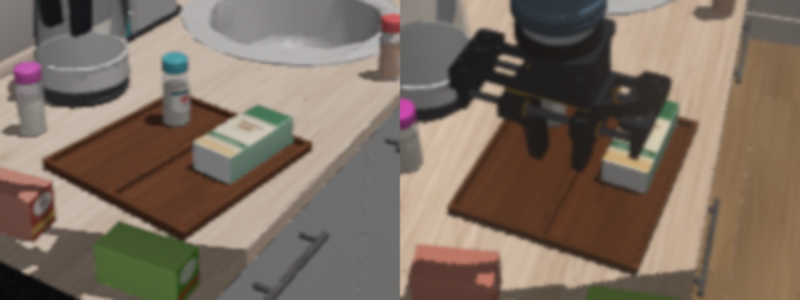

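The carton lies flat with its top end at the far wall of the bay (around (265,115) to (215,170) in the left half). The jars are undisturbed and the robot is clear.

```bash
python3 -c "
from station import manip;print(manip.finish_job())"
```

```text
the job is handed in; nothing more can be done
None
```

I tipped the carton over and pushed it along its bay until it stopped at the end wall (25 N, no further motion). The last picture shows it lying flat with the jars standing and the robot clear; I handed the job in, which returned no verdict.

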